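# Pack and wedge a painting panel tight against its bench stop

## Task

The black work panel must not slip while it is drawn on, so close the gap between it and the wooden bench stop: stand one spacer upright in the gap, squarely in front of the stop and against it (both spacers, side by side, if the gap is too wide for one spacer and the wedge), let go of it, then press the wedge straight down, thin end first, into the space that is left until you feel it jam tight from both sides, without reaching the table. Finish still gripping the wedge there, keeping the stack tight; a spacer that is not needed stays in the rack, and the jar, tape roll and mug are left alone.

Things in the scene. Friction and masses are not known exactly. Their poses are not given: they have to be found in the camera images.
- stop: Bench stop, fixed: wooden block 45 deep, 36 wide (y), 66 high (mm), on a steel foot plate 100 wide, 12 high, 35 to 75 mm behind its face. Origin: on the table, at the middle of the foot of the face that looks to the panel. x points from that face straight across the gap to the panel, y along the gap, z up.
- panel: Black painted work panel, fixed: 240 deep, 260 wide, 45 thick, on battens; its near face spans 15 to 60 mm above the table. Origin: on the table, below the middle of the near face (looks to the stop, parallel to its face); x points away from the stop. The gap is this origin's x in the stop's frame, 31 to 51 mm.
- rack: Plywood rack, fixed: base 150 long (x), 44 wide (y), 6 thick, with ribs 24 high above the base and only 30 wide, so both ends of what stands in it can be gripped. Origin: centre of its underside. Spacers stand at x = -55 and -15 mm, the wedge at x = +50, on the base, their axes along the rack's.
- spacer_a: Wooden spacer, loose, standing upright in the rack: 12 thick (x), 50 wide (y), 60 high (z) mm, about 35 g. Origin: centre of its underside. Grip it across its 50 mm width, near the top. It slides freely on the table: push it up against the stop (or its neighbour), or the wedge may jam on the panel's edge alone with slack left in the stack. Identical to spacer_b.
- spacer_b: Second wooden spacer, loose, standing upright in the rack: 12 thick (x), 50 wide (y), 60 high (z) mm. Origin: centre of its underside.
- wedge: Wooden wedge, loose, in the rack thin end down: 44 wide (y), 91 high; thickness (x) 8 mm at the bottom, growing on both sides alike to 32 at 60 mm, then a straight head to grip across 44 mm. Origin: centre of the thin end, z up. It jams on the 60 mm high edges of spacer and panel, in a space of 14 to 28 mm (wider: it hits the table first). Friction holds it; 10 N of push makes it tight. 60 g.
- jar: Bystander: glass jar with a screw lid, 68 across, 90 high. Origin: centre of its underside. Leave alone.
- tape: Bystander: roll of tape lying flat, 100 across, 24 high. Origin: centre of its underside. Leave alone.
- mug: Bystander: white mug, 76 across, 75 high. Origin: centre of its underside. Leave alone.
Things that resemble listed ones, but are neither listed nor needed, are in the scene too. Leave any white look-alike of the wedge alone. What is shaped like the spacer_b but orange is not meant.

How it is judged:
By the outcome, as a careful person would: the job done as asked, in the order asked, and still so for the second after the job is handed in, while the arm keeps its last pose, push and grip.
It also fails if it takes over 72 s, if anything falls off the work surface, if the arm or the gripper's body presses on something with over 40 N, if the wrist force passes 120 N, or if a joint passes its speed limit or range.

## Robot

A 6-joint arm with a two-finger parallel gripper is mounted at the origin on the work surface. World frame = base frame: x ahead of the robot, y to its left, z up, the work surface at z = 0. Lengths are in mm, angles in rad, forces in N, time in s.
With the tool pointing down it reaches from about 325 to 775 mm from the base axis. Payload 5.5 kg.
Tool frame: the origin (TCP) lies midway between the tips of the shut fingers; the grasp point (between the pads) lies 19 mm behind it (pinch_z is the distance from the TCP to the grasp point, in mm); z points along the fingers, y is the line along which they close (so a half turn about z gives the same grasp; the last joint's range is limited). The gripper opens to 88 mm and grips with 3 to 60 N. Pads are 20 mm wide; open, the fingers measure 115 mm over their backs; the gripper's body (75 mm by 178 mm) begins 61 mm behind the grasp point.
Start: joints at [1.138, 0.091, 1.231, -0, 1.82, -0.057], TCP at [220.215, 558.141, 222.631] pointing down, gripper open.
Joint ranges: [-2.87, 2.87], [-0.86, 2.18], [0.17, 2.46], [-1.51, 4.65], [0.06, 2.69], [-2.65, 2.65]. Speed limits (rad/s): [2.57, 2.57, 3.01, 3.14, 3.14, 3.14].

## Interface

Orientations are given as a unit quaternion [x, y, z, w].
In Python, from plant import * gives the robot as it stands.
- The arm moves only by the shell command python3 -m creep 'ROWS' [FORCE]. ROWS is JSON, a list of rows, each a list of 7 numbers: the shift along the tool's x, y, z in mm, then the turn, a rotation vector about the tool's x, y, z in rad, then the opening in per cent of the stroke, from 0 (shut) to 100 (fully open). In form: [[x, y, z, rx, ry, rz, gripper], ...]. A call has 1 to 20 rows; each row is the pose to reach, as a shift and turn from the pose commanded when the call began, along the tool's axes at that moment; what a row does not reach only later rows make up. A row lasts 1/12 s, in which the tool goes at most 41.7 mm and 7.16 degrees, less where a joint would pass 70% of its speed; a pose out of reach is approached as far as the arm can. A call with a gripper value outside its range is refused whole. The fingers move at their own pace and stop on an object; FORCE is the grip in N (left out, the last holds). Time passes only in rows, so rows that repeat a pose let the fingers close. It gives the time, the measured TCP pose, the force, the opening and the grip force at its end, in the units of the state.
- state(): the state, without advancing time (a new reading comes with each control period).
- snapshot(name): name is "scene" or "top" or "wrist"; returns a dict with "img" (480x640x3 uint8, blue, green, red), "fx", "fy", "cx", "cy" (pixels), "position" and "attitude" of the camera in the world. Camera axes: x right, y up, looking along -z (the intrinsics and any distortion apply to the point x, -y, -z); pixel columns grow to the right and rows downward; lengths in mm; the calibration is good to about 2 mm. A picture is of the moment at which its call begins. There is no depth.
- hand_in(): hands the job in; it is judged then, once.
Trained networks look in the newest picture that a camera, given by its name, has taken for a name from the list of things; names that differ only in an ending like _2 or _b are one class to them, and where a whole thing is asked for, a point or a joint stands for the part that bears it (a point fixed in the world has none). Each returns a list of dicts, best first, with "score" (0 to 1); they miss things now and then, are a little off and sometimes report something else, mostly with a low value. They report only what shows in the picture. A call takes as long as a camera call. They do not tell look-alikes from the thing itself.
- boxes_of(camera, thing): "bbox" ([left, top, right, bottom] as shares, 0 to 1, of the picture: columns of its width, rows of its height, round what is visible of it).
The state is a dict: "time": time; "qpos": joint angles; "dq": joint speeds; "joint_efforts": joint torques, N m; "eef_pos": TCP position; "eef_rot": TCP orientation; "wrist_force": force on the tool from outside, world axes, zero at the start; "moment": the same for the moment, N m; "grip_width": finger opening in mm; "grip_force": force on a finger pad.
Only numpy, scipy, OpenCV 4.12 (cv2) and the standard library are available. Lean on these libraries where they do the work, as an engineer would, in place of code of your own. Each camera call takes 0.05 s, during which the arm holds its last target. There are 200 camera calls.

## Working session

There is one attempt and no reset: what is moved stays moved. The work goes in short steps, Python scripts to look and compute and a shell command to move; the robot and the scene stay as the last step left them, time stands still between calls to the robot, and variables do not carry over. Pictures are saved under pics/ and viewed, at most 10 in all, crops included, and the job is handed in when it is done.

```bash
ls; mkdir -p pics
python3 - <<'E'
from plant import *
import cv2,json
print(state())
for c in ["scene","top"]:
    s=snapshot(c); cv2.imwrite(f"pics/{c}0.png",s["img"]); print(c,{k:v for k,v in s.items() if k!="img"})
    for t in ["stop","panel","rack","spacer_a","wedge","jar","tape","mug"]:
        print(t,[(round(b["score"],2),[round(v*(640,480)[i%2]) for i,v in enumerate(b["bbox"])]) for b in boxes_of(c,t)[:4]])
E
```

```text
pics
{'time': 0.0, 'qpos': array([ 1.13829147e+00,  9.18412089e-02,  1.23187779e+00, -1.38637506e-05,
        1.81975679e+00, -5.67018994e-02]), 'dq': array([ 0.00034111, -0.00078598, -0.00053743, -0.00065591,  0.00075634,
       -0.00201683]), 'joint_efforts': array([ 5.36984608e-04, -4.46451724e+01, -4.06447077e+01,  6.97847363e-02,
        2.93713447e-02, -2.10363505e-04]), 'eef_pos': array([220.09978335, 557.867274  , 221.52199536]), 'eef_rot': array([ 1.86799312e-01,  9.82397644e-01, -9.15165389e-04, -2.21500542e-04]), 'wrist_force': array([-0.59928556, -0.08004824, -0.39784923]), 'moment': array([ 0.01081784,  0.05578213, -0.0478708 ]), 'grip_force': 0.0, 'grip_width': 88.04060469349876}
scene {'fx': 588.936994479449, 'fy': 588.936994479449, 'cx': 324.5742078716439, 'cy': 236.52184321244442, 'position': array([1103.57123469, -912.70471231,  936.08472954]), 'attitude': array([0.42490745, 0.11528081, 0.22904092, 0.86816142])}
stop [(0.91, [298, 255, 345, 301])]
panel [(0.63, [169, 279, 216, 318]), (0.61, [293, 178, 419, 276])]
rack [(0.83, [232, 317, 298, 364])]
spacer_a [(0.89, 
[... 207 characters left out ...]
 214, 319])]
mug [(0.88, [381, 153, 411, 191])]
top {'fx': 492.957371704331, 'fy': 492.957371704331, 'cx': 325.19413460141743, 'cy': 231.709209807325, 'position': array([ 305.34689833,   47.26784085, 1295.74569148]), 'attitude': array([-0.0706497 ,  0.05820006,  0.71281043, -0.69535794])}
stop [(0.75, [348, 192, 380, 233])]
panel [(0.94, [226, 158, 340, 277])]
rack [(0.6, [415, 205, 466, 234])]
spacer_a [(0.72, [486, 206, 511, 223]), (0.68, [459, 210, 474, 236]), (0.66, [444, 209, 458, 229])]
wedge [(0.86, [449, 164, 479, 185]), (0.78, [420, 197, 438, 223]), (0.24, [447, 207, 460, 230])]
jar [(0.66, [382, 128, 408, 163])]
tape [(0.84, [423, 279, 462, 320])]
mug [(0.91, [150, 213, 193, 250])]
```

Run:
```python
import cv2,numpy as np
a=cv2.imread("pics/top0.png")[120:340,140:540]
b=cv2.imread("pics/scene0.png")[150:410,150:440]
a=cv2.resize(a,(800,440),interpolation=3)
cv2.imwrite("pics/t1.png",a); cv2.imwrite("pics/s1.png",cv2.resize(b,None,fx=2.3,fy=2.3,interpolation=3))
```

```text
(no output)
```

View pics/t1.png

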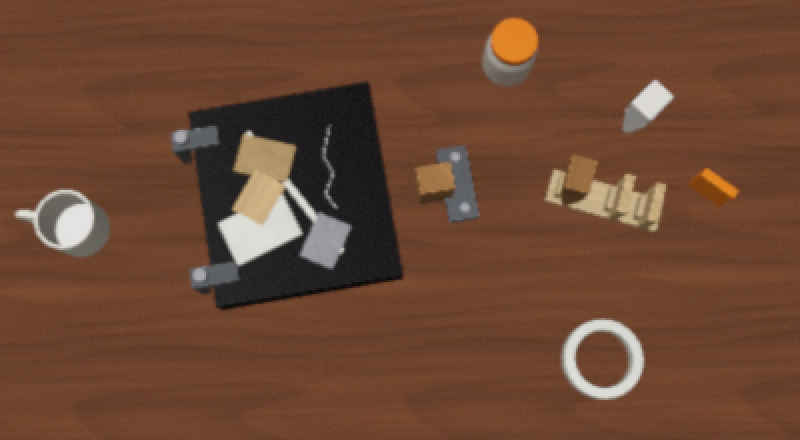

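View pics/s1.png

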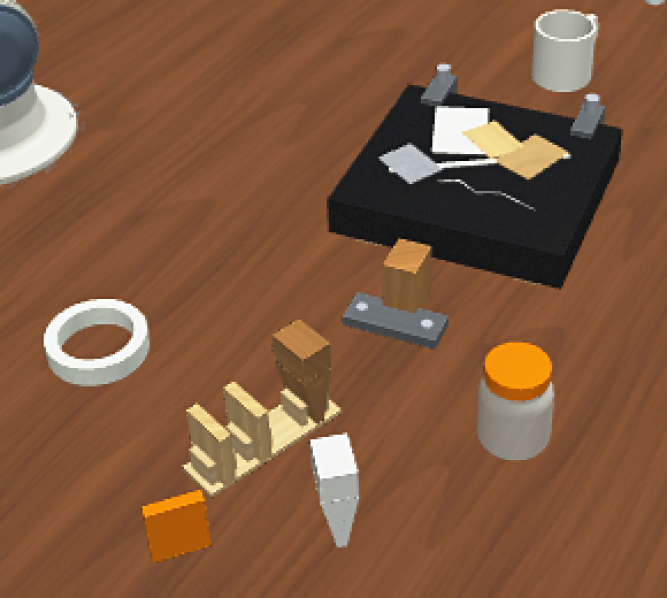

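Top crop (2x, offset 140,120): stop block at about (435,178), panel near edge (369,82)–(402,275), the brown wedge at (580,170), and the rack spacers at (622,190) and (652,200). The white wedge and the orange block are look-alikes. In the scene view the rack reads spacers left, wedge right.

```bash
cat > h.py <<'E'
import numpy as np, cv2
from scipy.spatial.transform import Rotation as R
def to_world(s,uv,z):
    uv=np.atleast_2d(uv).astype(float); z=np.broadcast_to(z,len(uv))
    d=np.c_[(uv[:,0]-s["cx"])/s["fx"],-(uv[:,1]-s["cy"])/s["fy"],-np.ones(len(uv))]
    d=R.from_quat(s["attitude"]).apply(d); p=np.asarray(s["position"])
    return p+d*((z-p[2])/d[:,2])[:,None]
def to_px(s,P):
    c=R.from_quat(s["attitude"]).inv().apply(np.atleast_2d(P)-s["position"])
    return np.c_[s["cx"]-s["fx"]*c[:,0]/c[:,2], s["cy"]+s["fy"]*c[:,1]/c[:,2]]
E
python3 - <<'E'
from h import *; from plant import *
s=snapshot("top"); f=lambda a:np.array(a)/2+[140,120]
np.set_printoptions(precision=1,suppress=True)
for n,a,z in [("stop",[(415,165),(450,163),(455,190),(418,195)],66),("panel",[(369,82),(402,275)],60),("wedge",[(568,155),(597,163),(590,193),(563,185)],97),("sp1",[(617,175),(635,178)],66),("sp2",[(650,183),(664,185)],66),("rackbase",[(551,170),(545,201),(658,231)],6)]:
    print(n,to_world(s,f(a),z)[:,:2].tolist())
w=snapshot("wrist"); print({k:v for k,v in w.items() if k!="img"}); e=state()
T=R.from_quat(e["eef_rot"]); print("cam in tool",T.inv().apply(w["position"]-e["eef_pos"]),(T.inv()*R.from_quat(w["attitude"])).as_matrix())
print(T.as_matrix())
E
```

```text
stop [[607.1251432546092, 7.475962701168676], [608.5101491041028, -37.3904271246375], [572.9702354168971, -42.420450189422], [567.7420415328749, 4.882684974430894]]
panel [[721.9510319954909, 63.96613490439458], [466.4321392418867, 28.11452859887725]]
wedge [[607.025718853963, -182.58134545230735], [595.7716535348861, -217.92308545315677], [557.8668719538758, -206.83689804932806], [568.912051191339, -174.13689441353785]]
sp1 [[586.87791705971, -249.11877251040596], [582.3366613989887, -271.6374794927965]]
sp2 [[575.3072164237254, -290.1297874724309], [572.2232582302679, -307.613507671178]]
rackbase [[609.90318482028, -176.14158570963428], [567.7852331576808, -165.80879283966192], [523.3392613016249, -312.28395131661864]]
{'fx': 420.07091050370235, 'fy': 420.07091050370235, 'cx': 324.20463230832326, 'cy': 241.9624741015748, 'position': array([142.6, 588.6, 385.2]), 'attitude': array([-0.1, -0.1,  0.6,  0.8])}
cam in tool [  83.4   -0.1 -162.6] [[ 0.   1.   0.3]
 [ 1.  -0.  -0. ]
 [-0.   0.3 -1. ]]
[[-0.9  0.4  0. ]
 [ 0.4  0.9  0. ]
 [ 0.   0.  -1. ]]
```

```bash
python3 -m creep '[[-545,-374,0,0,0,1.054,100],[-545,-374,0,0,0,1.054,100],[-545,-374,0,0,0,1.054,100],[-545,-374,0,0,0,1.054,100],[-545,-374,0,0,0,1.054,100],[-545,-374,0,0,0,1.054,100],[-545,-374,0,0,0,1.054,100],[-545,-374,0,0,0,1.054,100],[-545,-374,0,0,0,1.054,100],[-545,-374,0,0,0,1.054,100],[-545,-374,0,0,0,1.054,100],[-545,-374,0,0,0,1.054,100],[-545,-374,0,0,0,1.054,100],[-545,-374,0,0,0,1.054,100],[-545,-374,0,0,0,1.054,100],[-545,-374,0,0,0,1.054,100],[-545,-374,0,0,0,1.054,100],[-545,-374,0,0,0,1.054,100],[-545,-374,0,0,0,1.054,100],[-545,-374,0,0,0,1.054,100]]'
python3 - <<'E'
from h import *; from plant import *; import pickle
e=state(); s=snapshot("wrist"); pickle.dump((e,s),open("w1.pkl","wb")); cv2.imwrite("pics/w1.png",s["img"])
print(e["eef_pos"],e["qpos"],to_px(s,[[587,6,66],[570,30,60],[640,50,60]]))
E
```

```text
time: 2.67
eef_pos: [589.5, 11.5, 223.1]
eef_rot: [0.655, 0.756, 0.0, 0.0]
wrist_force: [0.2, -0.7, 0.0]
grip_width: 87.5
grip_force: 0.0
[589.48861335  11.45889721 223.06066803] [-3.85026145e-02  6.25104015e-02  1.25997601e+00  4.18258787e-04
  1.81867870e+00 -1.80830301e-01] [[320.0651295  227.1653136 ]
 [302.93857447 192.91373422]
 [395.5960631  180.42584579]]
```

View pics/w1.png

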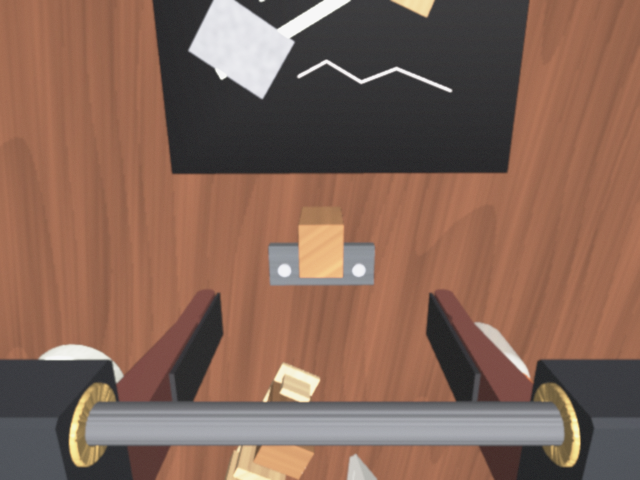

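Wrist view: panel near edge along row 173 (cols 172–508), stop top face's front edge at row 222 (cols 299–343), with its front face foreshortened up to row 207. The foot plate's at rows 243–285, and the rack's at the bottom.

```bash
cat >> h.py <<'E'
def edge_rows(img,cols,r0,r1,sgn):
    g=cv2.GaussianBlur(cv2.cvtColor(img,6),(3,3),0).astype(float); out=[]
    for c in cols:
        d=np.maximum(sgn*np.gradient(g[r0:r1,c]),0); k=d.argmax(); w=np.arange(max(k-2,0),min(k+3,len(d)))
        out.append((c,r0+(w*d[w]).sum()/d[w].sum()))
    return np.array(out)
def edge_cols(img,rows,c0,c1,sgn):
    return edge_rows(np.ascontiguousarray(img.transpose(1,0,2)),rows,c0,c1,sgn)[:,::-1]
def line(P):
    d=cv2.fitLine(P[:,:2].astype(np.float32),cv2.DIST_HUBER,0,.01,.01).ravel(); return d
E
python3 - <<'E'
from h import *; import pickle
np.set_printoptions(precision=2,suppress=True)
e,s=pickle.load(open("w1.pkl","rb")); im=s["img"]
P=to_world(s,edge_rows(im,range(185,500,4),165,181,1),60); l=line(P); print("panel",l)
S=to_world(s,edge_rows(im,range(303,341,2),215,230,1),66); m=line(S); print("stop",m)
B=to_world(s,edge_rows(im,range(303,341,2),200,213,-1),0); print("stop foot of face",line(B))
F=to_world(s,edge_rows(im,list(range(275,293,2))+list(range(348,370,2)),236,250,-1),12); k=line(F);print("footplate front (35 behind)",k)
print("ang",[np.degrees(np.arctan2(v[1],v[0])) for v in (l,m,k)])
n=np.array([-l[1],l[0]])*np.sign(l[0])
for q in (m,line(B),k): print("gap",(l[2:]-q[2:])@n)
L=to_world(s,edge_cols(im,range(228,268,3),292,306,1),66);Rr=to_world(s,edge_cols(im,range(228,268,3),337,350,-1),66)
t=np.array([n[1],-n[0]]); a,b=(L[:,:2]@t),(Rr[:,:2]@t); print("width",np.median(b)-np.median(a),"mid t",(np.median(a)+np.median(b))/2,"t",t,"n",n)
M=t*(np.median(a)+np.median(b))/2+n*(m[2:]@n); print("stop origin",M)
A=to_world(s,edge_cols(im,range(100,165,4),155,180,-1),60)[:,:2]@t;C=to_world(s,edge_cols(im,range(100,165,4),500,527,1),60)[:,:2]@t;print("panel width",np.median(C)-np.median(A))
E
```

```text
panel [  0.99   0.15 609.05  51.4 ]
stop [  0.99   0.15 591.14   8.97]
stop foot of face [0. 0. 0. 0.]
footplate front (35 behind) [  0.99   0.15 596.94 -21.57]
ang [np.float32(8.360737), np.float32(8.83798), np.float32(8.741308)]
gap 39.368248
gap -37.70812
gap 70.4267
width 35.50763537186663 mid t 582.0444955898425 t [0.99 0.15] n [-0.15  0.99]
stop origin [587.07   8.38]
panel width 259.3146790160586h.py:15: RuntimeWarning: invalid value encountered in scalar divide
  out.append((c,r0+(w*d[w]).sum()/d[w].sum()))
```

Gap ≈ 39.2 mm. Three estimates agree and the known widths check within 1 mm, so one spacer leaves about 27 mm for the wedge. Now look at the rack.

```bash
python3 -m creep '[[-255,-62,0,0,0,0.44,100],[-255,-62,0,0,0,0.44,100],[-255,-62,0,0,0,0.44,100],[-255,-62,0,0,0,0.44,100],[-255,-62,0,0,0,0.44,100],[-255,-62,0,0,0,0.44,100],[-255,-62,0,0,0,0.44,100],[-255,-62,0,0,0,0.44,100],[-255,-62,0,0,0,0.44,100],[-255,-62,0,0,0,0.44,100]]'
python3 - <<'E'
from h import *; from plant import *; import pickle
e=state(); s=snapshot("wrist"); pickle.dump((e,s),open("w2.pkl","wb")); cv2.imwrite("pics/w2.png",s["img"])
E
```

```text
time: 3.55
eef_pos: [564.8, -249.0, 223.1]
eef_rot: [0.804, 0.595, 0.0, 0.0]
wrist_force: [-1.1, 0.6, -0.4]
grip_width: 87.7
grip_force: 0.0
```

View pics/w2.png

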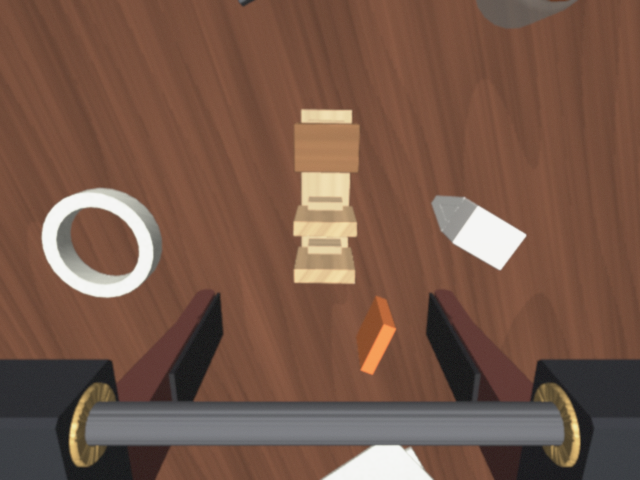

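Wrist view: spacer tops at rows 221–236 (near one) and 268–283 (end one), cols 294–356, and the wedge at rows 124–172. The white wedge look-alike and orange block are right of them.

Run:
```python
from h import *; import pickle
np.set_printoptions(precision=2,suppress=True)
e,s=pickle.load(open("w2.pkl","rb")); im=s["img"]
T=R.from_quat(e["eef_rot"]); 
def tool(P): return T.inv().apply(P-e["eef_pos"])
E1=to_world(s,edge_rows(im,range(298,352,2),277,290,-1),66); E0=to_world(s,edge_rows(im,range(298,352,2),262,274,1),66)
for n,E in(("a far",E1),("a near",E0)): l=line(tool(E)); print(n,l,np.degrees(np.arctan(l[1]/l[0])))
for n,r in (("a",range(271,281,2)),("b",range(224,234,2))):
  L=tool(to_world(s,edge_cols(im,r,285,300,1),66));Q=tool(to_world(s,edge_cols(im,r,350,365,-1),66)); print(n,"y ends",np.median(L[:,1]),np.median(Q[:,1]))
L=edge_cols(im,range(128,146,2),285,302,1);Q=edge_cols(im,range(128,146,2),350,365,-1)
print("wedge y",[np.median(tool(to_world(s,x,97))[:,1]) for x in (L,Q)])
for c in (124,172): print("wedge row",c,tool(to_world(s,[[325,c]],97)))
```

```text
a far [  0.02  -1.   -52.5   -3.78] -88.97026
a near [  0.01  -1.   -40.49   4.22] -89.444336
a y ends -25.415097152887842 24.697895770888255
b y ends -24.866363051627435 25.14925852719126
wedge y [np.float64(-20.453835854034526), np.float64(22.953715366989208)]
wedge row 124 [[ 74.18   0.26 126.14]]
wedge row 172 [[ 42.53   0.31 126.12]]
```

```bash
python3 - <<'E'
from h import *; import pickle
np.set_printoptions(precision=1,suppress=True)
e,s=pickle.load(open("w2.pkl","rb"))
T=R.from_quat(e["eef_rot"])
for p,z in [((378,297),0),((357,343),0),((383,298),60),((395,328),60),((362,375),60)]: print(T.inv().apply(to_world(s,[p],z)-e["eef_pos"]))
E
python3 -m creep '[[-46.5,-0.4,60,0,0,0.015,80],[-46.5,-0.4,60,0,0,0.015,80],[-46.5,-0.4,60,0,0,0.015,80]]'
```

```text
[[-96.1  53.8 223.1]]
[[-148.4   34.   223. ]]
[[-69.1  49.7 163.1]]
[[-97.6  61.4 163.1]]
[[-145.1   34.   163. ]]
time: 3.85
eef_pos: [547.8, -295.0, 155.9]
eef_rot: [0.809, 0.588, -0.002, -0.004]
wrist_force: [0.2, 0.1, -1.4]
grip_width: 72.4
grip_force: 0.0
```

```bash
python3 -m creep '[[0,0,0,0,0,0,80],[0,0,40,0,0,0,80],[0,0,80,0,0,0,80],[0,0,110,0,0,0,80],[0,0,125,0,0,0,80],[0,0,125,0,0,0,80],[0,0,125,0,0,0,80]]'; python3 -c "
from plant import *; e=state(); print(e['eef_pos'],e['dq'].round(3))"
```

```text
time: 4.43
eef_pos: [551.4, -294.0, 39.1]
eef_rot: [0.808, 0.589, 0.0, 0.0]
wrist_force: [0.2, -1.5, 1.3]
grip_width: 70.3
grip_force: 0.0
[ 551.38908602 -293.96789356   39.06637505] [-0.01  -0.024 -0.044 -0.002  0.    -0.005]
```

```bash
python3 -m creep '[[0,0,2,0,0,0,40],[0,0,2,0,0,0,40],[0,0,2,0,0,0,40],[0,0,2,0,0,0,40],[0,0,2,0,0,0,40],[0,0,2,0,0,0,40]]' 20; python3 -m creep '[[0,0,-10,0,0,0,40],[0,0,-25,0,0,0,40],[0,0,-50,0,0,0,40],[0,0,-80,0,0,0,40],[0,0,-80,0,0,0,40],[0,0,-80,0,0,0,40]]'
```

```text
time: 4.93
eef_pos: [551.3, -295.7, 37.7]
eef_rot: [0.809, 0.588, 0.001, 0.001]
wrist_force: [-0.5, 1.2, 5.8]
grip_width: 50.0
grip_force: 20.0
time: 5.43
eef_pos: [551.3, -296.1, 118.8]
eef_rot: [0.809, 0.588, 0.001, 0.002]
wrist_force: [-0.4, -0.1, -0.2]
grip_width: 49.8
grip_force: 20.0
```

```bash
python3 -m creep '[[0,0,-40,0,0,0,40],[20,0,-45,0,0,0,40],[314,-67,-45,0,0,-0.461,40],[314,-67,-45,0,0,-0.461,40],[314,-67,-45,0,0,-0.461,40],[314,-67,-45,0,0,-0.461,40],[314,-67,-45,0,0,-0.461,40],[314,-67,-45,0,0,-0.461,40],[314,-67,-45,0,0,-0.461,40],[314,-67,-45,0,0,-0.461,40],[314,-67,-45,0,0,-0.461,40],[314,-67,-45,0,0,-0.461,40],[314,-67,-45,0,0,-0.461,40],[314,-67,-45,0,0,-0.461,40]]'
python3 - <<'E'
from h import *; from plant import *; import pickle
np.set_printoptions(precision=3,suppress=True)
e=state(); s=snapshot("wrist"); pickle.dump((e,s),open("w3.pkl","wb")); cv2.imwrite("pics/w3.png",s["img"])
T=R.from_quat(e["eef_rot"]); print(e["eef_pos"],T.as_matrix()[:,1])
im=s["img"]
o=np.array([587.07,8.38,0]); print(T.inv().apply(o+15*np.array([-.148,.989,0])-e["eef_pos"]))
E
```

```text
time: 6.6
eef_pos: [583.4, 22.2, 160.2]
eef_rot: [0.654, 0.756, -0.0, -0.0]
wrist_force: [-0.6, -0.0, -0.4]
grip_width: 50.2
grip_force: 20.0
[583.423  22.162 160.213] [ 0.99   0.144 -0.001]
[  0.902   1.692 160.211]
```

View pics/w3.png

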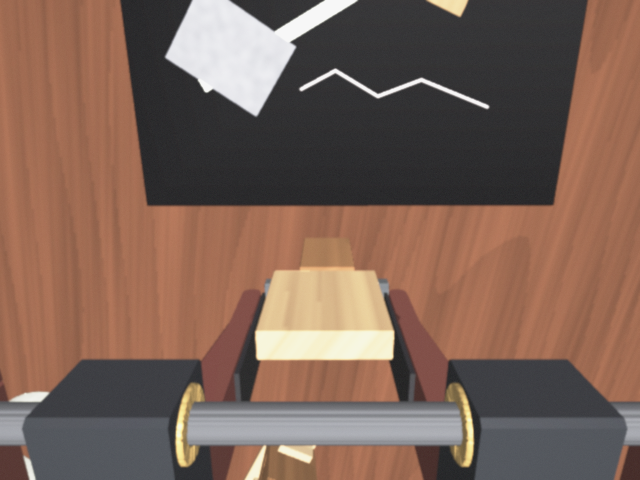

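The spacer is held square, centred at col 326, with the stop face (cols 301–354) right behind it and the panel edge level at row 205.

```bash
python3 -m creep '[[1,1.7,35,0,0,0,40],[1,1.7,70,0,0,0,40],[1,1.7,100,0,0,0,40],[1,1.7,118,0,0,0,40],[1,1.7,122,0,0,0,40],[1,1.7,122,0,0,0,40],[1,1.7,122,0,0,0,40]]'; python3 -m creep '[[0,0,2,0,0,0,40],[0,0,4,0,0,0,40],[0,0,5.5,0,0,0,40],[0,0,5.5,0,0,0,40]]'
```

```text
time: 7.23
eef_pos: [585.8, 24.5, 40.0]
eef_rot: [0.654, 0.757, 0.001, 0.001]
wrist_force: [-0.0, -0.6, 0.4]
grip_width: 50.1
grip_force: 20.0
time: 7.57
eef_pos: [585.3, 25.3, 33.6]
eef_rot: [0.653, 0.757, 0.0, 0.0]
wrist_force: [-0.2, 0.1, -0.6]
grip_width: 49.8
grip_force: 20.0
```

```bash
python3 -m creep '[[0,0,1,0,0,0,40],[0,0,1.5,0,0,0,40],[0,0,1.5,0,0,0,40]]'; python3 -m creep '[[-3,0,0,0,0,0,40],[-6,0,0,0,0,0,40],[-8.5,0,0,0,0,0,40],[-8.5,0,0,0,0,0,40]]';python3 -m creep '[[-1,0,0,0,0,0,40],[-2,0,0,0,0,0,40],[-2,0,0,0,0,0,40],[-2,0,0,0,0,0,40]]'
```

```text
time: 7.82
eef_pos: [585.2, 25.4, 31.8]
eef_rot: [0.653, 0.757, 0.0, 0.0]
wrist_force: [1.1, -0.2, -0.3]
grip_width: 49.8
grip_force: 20.0
time: 8.15
eef_pos: [586.5, 16.2, 31.8]
eef_rot: [0.653, 0.757, -0.0, 0.0]
wrist_force: [0.5, -0.0, 0.3]
grip_width: 49.9
grip_force: 20.0
time: 8.48
eef_pos: [586.7, 14.8, 31.7]
eef_rot: [0.653, 0.757, -0.0, 0.0]
wrist_force: [1.3, 0.0, 1.2]
grip_width: 49.8
grip_force: 20.0
```

```bash
python3 -m creep '[[-1,0,0,0,0,0,40],[-1.5,0,0,0,0,0,40],[-1.5,0,0,0,0,0,40],[-1.5,0,0,0,0,0,40]]'; python3 -m creep '[[-0.7,0,0,0,0,0,40],[-1.4,0,0,0,0,0,40],[-1.4,0,0,0,0,0,40]]'
```

```text
time: 8.82
eef_pos: [586.9, 13.5, 31.8]
eef_rot: [0.653, 0.757, 0.0, 0.0]
wrist_force: [-0.6, 0.1, 1.6]
grip_width: 49.9
grip_force: 20.0
time: 9.07
eef_pos: [587.1, 12.3, 31.7]
eef_rot: [0.653, 0.757, 0.0, -0.0]
wrist_force: [-0.1, 2.4, 2.3]
grip_width: 49.8
grip_force: 20.0
```

```bash
python3 -m creep '[[-0.7,0,0,0,0,0,40],[-1,0,0,0,0,0,40],[-1,0,0,0,0,0,40]]'; python3 -m creep '[[-0.5,0,0.5,0,0,0,40],[-1,0,0.5,0,0,0,40],[-1,0,0.5,0,0,0,40]]'
```

```text
time: 9.32
eef_pos: [587.1, 12.3, 31.7]
eef_rot: [0.653, 0.757, 0.001, -0.001]
wrist_force: [-0.6, 6.2, 3.5]
grip_width: 49.7
grip_force: 20.0
time: 9.57
eef_pos: [587.1, 12.3, 31.8]
eef_rot: [0.653, 0.757, 0.001, -0.001]
wrist_force: [-4.1, 9.6, 5.7]
grip_width: 49.6
grip_force: 20.0
```

```bash
python3 -m creep '[[1.5,0,-0.8,0,0,0,40],[2,0,-1,0,0,0,40],[2,0,-1,0,0,0,75],[2,0,-1,0,0,0,75],[2,0,-1,0,0,0,75],[2,0,-1,0,0,0,75]]'; python3 -m creep '[[0,0,-10,0,0,0,75],[0,0,-40,0,0,0,75],[0,0,-80,0,0,0,75],[0,0,-120,0,0,0,75],[0,0,-150,0,0,0,75],[0,0,-150,0,0,0,75],[0,0,-150,0,0,0,75]]'
python3 - <<'E'
from h import *; from plant import *; import pickle
np.set_printoptions(precision=2,suppress=True)
e=state(); s=snapshot("wrist"); pickle.dump((e,s),open("w4.pkl","wb")); cv2.imwrite("pics/w4.png",s["img"]); print(e["eef_pos"])
E
```

```text
time: 10.07
eef_pos: [586.9, 11.6, 31.9]
eef_rot: [0.653, 0.757, -0.0, 0.0]
wrist_force: [0.6, 0.3, -0.1]
grip_width: 65.7
grip_force: 0.0
time: 10.65
eef_pos: [588.3, 11.8, 185.9]
eef_rot: [0.653, 0.757, 0.002, 0.002]
wrist_force: [0.4, -0.5, -1.0]
grip_width: 65.9
grip_force: 0.0
[588.26  11.84 185.91]
```

View pics/w4.png

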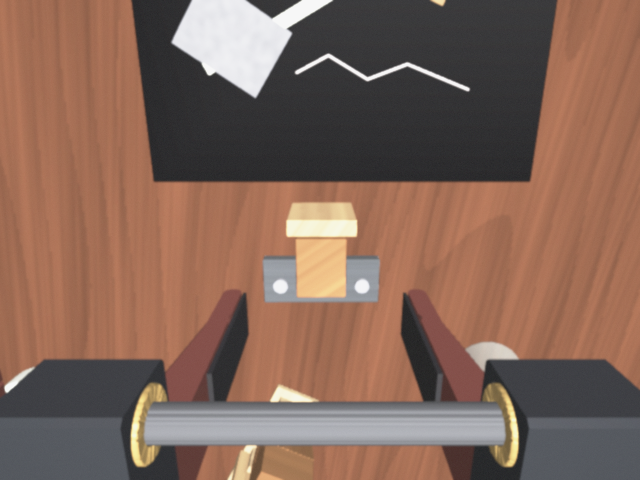

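The spacer stands flush on the stop, top at cols 287–357, rows 221–236, centred on the stop (297–347). Now measure the remaining space at z = 60 and the wedge's place relative to the tool.

Run:
```python
from h import *; import pickle
np.set_printoptions(precision=3,suppress=True)
e,s=pickle.load(open("w4.pkl","rb")); im=s["img"]; T=R.from_quat(e["eef_rot"])
t=lambda P:T.inv().apply(P-e["eef_pos"])
P=t(to_world(s,edge_rows(im,range(165,520,4),174,188,1),60)); S=t(to_world(s,edge_rows(im,range(292,353,2),215,227,1),60))
S2=t(to_world(s,edge_rows(im,range(299,345,2),231,242,-1),60))
for q in (P,S,S2): l=line(q);print(l, -l[0]/l[1])
L=t(to_world(s,edge_cols(im,range(224,233,2),280,295,1),60));Q=t(to_world(s,edge_cols(im,range(224,233,2),350,365,-1),60)); print("spacer y",np.median(L[:,1]),np.median(Q[:,1]))
m=(np.median(P[:,0])+np.median(S[:,0]))/2; y=(np.median(L[:,1])+np.median(Q[:,1]))/2
print("mid space tool x,y",m,y,"world",T.apply([m,y,0])+e["eef_pos"],"tool y dir",T.as_matrix()[:,1])
# wedge from w2
e2,s2=pickle.load(open("w2.pkl","rb")); T2=R.from_quat(e2["eef_rot"])
print("wedge world",T2.apply([58.4,1.25,0])+e2["eef_pos"], "shift",T.inv().apply(T2.apply([58.4,1.25,0])+e2["eef_pos"]-e["eef_pos"]), "rz",(T.inv()*T2*R.from_rotvec([0,0,.015])).as_rotvec())
```

```text
[ 0.    -1.    36.314 12.485] 0.00019486347
[ 0.002 -1.     9.289 -4.299] 0.0020312853
[ 0.001 -1.    -3.06  -3.626] 0.0005683463
spacer y -27.439271400570224 23.27080479918442
mid space tool x,y 22.7933990938416 -2.084233300692903 world [582.864  34.081 185.869] tool y dir [0.989 0.146 0.006]
wedge world [ 583.094 -193.534  223.131] shift [-202.454  -34.934  -37.174] rz [0.006 0.    0.459]
```

```bash
python3 -m creep '[[-202.5,-35,0,0,0,0.459,80],[-202.5,-35,0,0,0,0.459,80],[-202.5,-35,0,0,0,0.459,80],[-202.5,-35,0,0,0,0.459,80],[-202.5,-35,0,0,0,0.459,80],[-202.5,-35,0,0,0,0.459,80],[-202.5,-35,0,0,0,0.459,80],[-202.5,-35,0,0,0,0.459,80],[-202.5,-35,0,0,0,0.459,80],[-202.5,-35,0,0,0,0.459,80]]'
python3 - <<'E'
from h import *; from plant import *
np.set_printoptions(precision=2,suppress=True)
e=state(); T=R.from_quat(e["eef_rot"]); print(T.inv().apply(np.array([583.1,-193.5,65])-e["eef_pos"]),T.as_matrix()[:,1])
E
```

```text
time: 11.53
eef_pos: [582.2, -191.8, 181.7]
eef_rot: [0.808, 0.59, -0.0, -0.0]
wrist_force: [0.1, -0.1, -0.2]
grip_width: 70.4
grip_force: 0.0
[ -1.37   1.49 116.73] [ 0.95 -0.3  -0.  ]
```

```bash
python3 -m creep '[[-1.4,1.5,40,0,0,0,80],[-1.4,1.5,80,0,0,0,80],[-1.4,1.5,105,0,0,0,80],[-1.4,1.5,116,0,0,0,80],[-1.4,1.5,116,0,0,0,80],[-1.4,1.5,116,0,0,0,80]]'; python3 -m creep '[[0,0,0,0,0,0,30],[0,0,0,0,0,0,30],[0,0,0,0,0,0,30],[0,0,0,0,0,0,30],[0,0,0,0,0,0,30],[0,0,0,0,0,0,30]]' 40; python3 -m creep '[[0,0,-10,0,0,0,30],[0,0,-30,0,0,0,30],[0,0,-60,0,0,0,30],[0,0,-95,0,0,0,30],[0,0,-95,0,0,0,30],[0,0,-95,0,0,0,30],[0,0,-95,0,0,0,30]]'
```

```text
time: 12.03
eef_pos: [583.5, -194.6, 67.1]
eef_rot: [0.808, 0.589, 0.0, 0.0]
wrist_force: [0.7, 0.8, 0.1]
grip_width: 70.5
grip_force: 0.0
time: 12.53
eef_pos: [583.7, -195.5, 67.3]
eef_rot: [0.808, 0.589, 0.001, 0.001]
wrist_force: [0.1, 0.2, 3.3]
grip_width: 44.0
grip_force: 39.9
time: 13.12
eef_pos: [582.9, -195.1, 160.7]
eef_rot: [0.808, 0.589, -0.0, -0.0]
wrist_force: [0.3, -0.4, -0.6]
grip_width: 43.7
grip_force: 39.9
```

```bash
python3 -m creep '[[216.6,-69.4,0,0,0,-0.457,30],[216.6,-69.4,0,0,0,-0.457,30],[216.6,-69.4,0,0,0,-0.457,30],[216.6,-69.4,0,0,0,-0.457,30],[216.6,-69.4,0,0,0,-0.457,30],[216.6,-69.4,0,0,0,-0.457,30],[216.6,-69.4,0,0,0,-0.457,30],[216.6,-69.4,0,0,0,-0.457,30],[216.6,-69.4,0,0,0,-0.457,30],[216.6,-69.4,0,0,0,-0.457,30],[216.6,-69.4,0,0,0,-0.457,30]]'
python3 - <<'E'
from h import *; from plant import *
np.set_printoptions(precision=3,suppress=True)
e=state(); s=snapshot("wrist"); cv2.imwrite("pics/w5.png",s["img"]);T=R.from_quat(e["eef_rot"]); print(T.inv().apply(np.array([583.1,32.4,100])-e["eef_pos"]),T.as_matrix()[:,1],e["qpos"])
E
```

```text
time: 14.03
eef_pos: [583.4, 30.8, 160.6]
eef_rot: [0.655, 0.756, -0.0, -0.0]
wrist_force: [0.2, 0.1, 0.6]
grip_width: 44.0
grip_force: 39.9
[ 1.598 -0.031 60.58 ] [ 0.99   0.143 -0.001] [-0.005  0.046  1.388 -0.     1.709 -0.148]
```

View pics/w5.png

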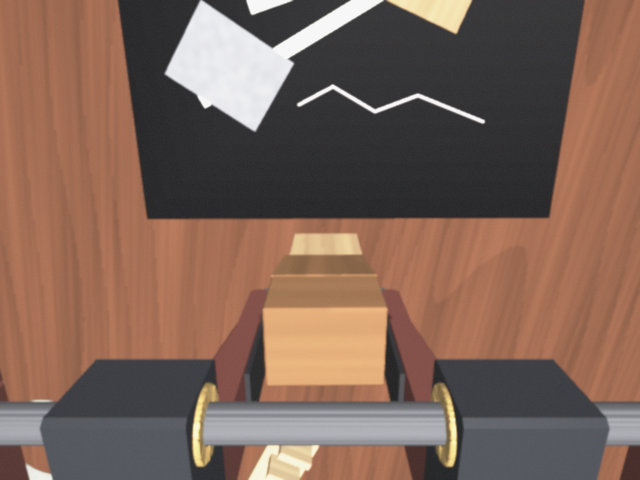

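Wedge thin end sits at row ~256 over the gap, centred with the spacer (cols 292–360), which is still upright against the stop. Panel edge is level at row 217. Going down.

```bash
python3 -m creep '[[1.6,0,20,0,0,0,30],[1.6,0,40,0,0,0,30],[1.6,0,58,0,0,0,30],[1.6,0,70,0,0,0,30],[1.6,0,75,0,0,0,30],[1.6,0,75,0,0,0,30],[1.6,0,75,0,0,0,30]]'; python3 -m creep '[[0,0,2,0,0,0,30],[0,0,4,0,0,0,30],[0,0,5,0,0,0,30],[0,0,5,0,0,0,30]]';  python3 -m creep '[[0,0,1,0,0,0,30],[0,0,2,0,0,0,30],[0,0,3,0,0,0,30],[0,0,3,0,0,0,30]]'
```

```text
time: 14.67
eef_pos: [583.6, 33.6, 86.9]
eef_rot: [0.654, 0.756, 0.0, 0.0]
wrist_force: [0.3, -0.1, -0.0]
grip_width: 43.9
grip_force: 39.9
time: 15.0
eef_pos: [583.6, 33.6, 81.6]
eef_rot: [0.654, 0.756, 0.0, 0.001]
wrist_force: [-0.0, -0.8, -1.4]
grip_width: 43.8
grip_force: 39.9
time: 15.33
eef_pos: [583.7, 33.2, 78.5]
eef_rot: [0.654, 0.756, -0.0, 0.001]
wrist_force: [0.8, -3.9, 2.4]
grip_width: 43.7
grip_force: 39.9
```

```bash
python3 -m creep '[[-0.8,0,0,0,0,0,30],[-1,0,1,0,0,0,30],[-1,0,2,0,0,0,30],[-1,0,2,0,0,0,30]]';  python3 -m creep '[[0,0,1,0,0,0,30],[0,0,2,0,0,0,30],[0,0,2,0,0,0,30],[0,0,2,0,0,0,30]]'
```

```text
time: 15.67
eef_pos: [583.4, 32.6, 75.9]
eef_rot: [0.654, 0.756, -0.0, 0.0]
wrist_force: [1.1, -3.2, 1.2]
grip_width: 43.6
grip_force: 39.9
time: 16.0
eef_pos: [583.6, 32.3, 74.2]
eef_rot: [0.654, 0.756, -0.0, 0.0]
wrist_force: [0.7, -5.1, 1.5]
grip_width: 43.9
grip_force: 39.9
```

```bash
python3 -m creep '[[-0.7,0,0,0,0,0,30],[-0.7,0,1,0,0,0,30],[-0.7,0,1.5,0,0,0,30],[-0.7,0,1.5,0,0,0,30]]';  python3 -m creep '[[0,0,1,0,0,0,30],[0,0,2,0,0,0,30],[0,0,2,0,0,0,30],[0,0,2,0,0,0,30]]'
```

```text
time: 16.33
eef_pos: [583.6, 32.0, 72.7]
eef_rot: [0.654, 0.756, -0.0, 0.0]
wrist_force: [0.6, -4.0, 1.0]
grip_width: 43.8
grip_force: 39.9
time: 16.67
eef_pos: [583.8, 32.0, 72.1]
eef_rot: [0.654, 0.756, 0.0, 0.001]
wrist_force: [-1.4, -5.0, 7.4]
grip_width: 43.8
grip_force: 39.9
```

```bash
python3 -m creep '[[-0.5,0,1,0,0,0,30],[-0.5,0,2,0,0,0,30],[-0.5,0,2,0,0,0,30],[-0.5,0,2,0,0,0,30]]';  python3 -m creep '[[0,0,1,0,0,0,30],[0,0,2,0,0,0,30],[0,0,2,0,0,0,30],[0,0,2,0,0,0,30]]'
```

```text
time: 17.0
eef_pos: [584.0, 32.0, 71.7]
eef_rot: [0.654, 0.757, 0.001, 0.001]
wrist_force: [-3.8, -3.8, 14.3]
grip_width: 44.0
grip_force: 40.0
time: 17.33
eef_pos: [584.3, 32.0, 71.4]
eef_rot: [0.654, 0.757, 0.001, 0.001]
wrist_force: [-8.1, -2.9, 20.5]
grip_width: 43.9
grip_force: 40.0
```

```bash
python3 -m creep '[[0,-1,0,0,0,0,30],[0,-1,0.5,0,0,0,30],[0,-1,0.5,0,0,0,30],[0,-1,0.5,0,0,0,30]]'
python3 - <<'E'
from h import *; from plant import *
w=snapshot("wrist")["img"]; s=snapshot("scene"); u,v=to_px(s,[583,30,60])[0].astype(int); print(u,v,state()["wrist_force"],state()["moment"])
c=cv2.resize(s["img"][v-50:v+70,u-50:u+50],(480,576),interpolation=3)
cv2.imwrite("pics/f.png",np.hstack([c,cv2.resize(w[150:420,230:430],None,fx=1.55,fy=2.1334,interpolation=3)[:576]]))
E
```

```text
time: 17.67
eef_pos: [584.2, 31.9, 71.4]
eef_rot: [0.654, 0.757, 0.002, 0.002]
wrist_force: [-4.8, -3.1, 21.5]
grip_width: 43.6
grip_force: 40.0
333 250 [-3.9284813  -3.06378696 21.02621141] [-0.58615388  1.06547934  0.03419862]
```

View pics/f.png

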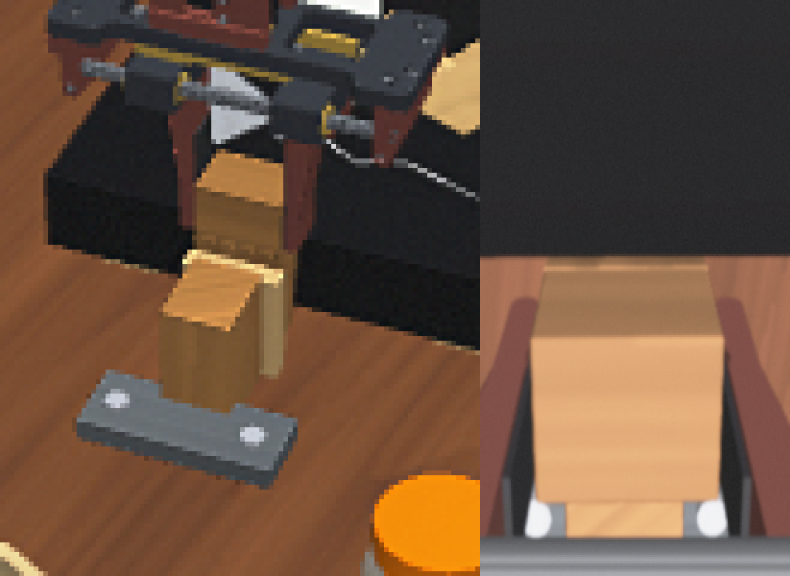

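The spacer is upright and flush with the stop, and the wedge sits between it and the panel edge. The push is a steady 21 N and the wedge tip is about 10 mm above the table.

```bash
python3 -c "
from plant import *
print(hand_in())"
```

```text
the job is handed in; nothing more can be done
None
```

The job is handed in: one spacer stands against the stop (gap about 39 mm), and the wedge is jammed between it and the panel, about 10 mm above the table by the arm's reading, still gripped with about 21 N of push; the second spacer is still in the rack, and the jar, tape and mug were left alone.

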